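Drift a worn sleeve out of a spindle bearing block and clip the drift away

ROBOT

A 7-joint arm with a two-finger parallel gripper is mounted at the origin on a cart in front of the work surface, level with it; the furniture and walls round the work are solid. World frame = base frame: x ahead of the robot, y to its left, z up, the work surface at z = 0. Lengths are in m, angles in rad, forces in N, time in s.
With the tool pointing down it reaches from about 0.35 to 0.9 m from the base axis. Payload 8.1 kg.
Tool frame: the origin (TCP) lies midway between the tips of the shut fingers; the grasp point (between the pads) lies 19 mm behind it (arm.pinch_z is the distance from the TCP to the grasp point, in m); z points along the fingers, y is the direction in which the jaws open and shut (so a half turn about z gives the same grasp; the last joint's range is limited). The gripper opens to 92 mm and grips with 3 to 60 N. Pads are 19 mm wide; open, the fingers measure 130 mm over their backs; the gripper's body (75 mm by 190 mm) begins 47 mm behind the grasp point.
Start: joints at [-1.364, 0.434, 0.025, 1.573, -0.012, 1.134, -0.075], TCP at [0.191, 0.595, 0.227] pointing down, gripper open.
Joint ranges: [-2.62, 2.62], [-0.44, 2.09], [-1.27, 1.32], [0.08, 2.57], [-1.32, 4.46], [0.12, 2], [-2.74, 2.74]. Speed limits (rad/s): [2.22, 2.22, 3.01, 3.01, 3.14, 3.14, 3.14].

INTERFACE

Orientations are given as a rotation vector (axis times angle).
In Python, from cell import arm, eyes gives the robot as it stands.
- The arm moves only by the tool apply_moves, never from a script. Its argument "targets" is one flat list of numbers, 5 for each row, row after row: the closure, from 0 (fully open) to 1 (shut), then the shift along the tool's x, y, z each as a share of 40 cm, from -1 to 1, then the turn about the tool's z as a share of pi/2 rad, from -1 to 1. A call has 1 to 20 rows; each row shifts and turns the commanded pose from where the row before left it, along the tool's axes as they then stand; what a row does not reach is not made up. A row lasts 1/8 s, in which the tool goes at most 62.5 mm and 10.7 degrees, less where a joint would pass 70% of its speed; a pose out of reach is approached as far as the arm can. A call with a number of a shift or a turn outside -1 to 1 is refused whole. A call with a gripper value outside its range is refused whole. The fingers move at their own pace and stop on an object; "grip_force" is the grip in N (left out, the last holds). Time passes only in rows, so rows that do not move let the fingers close. It gives the time, the measured TCP pose, the force and the opening at its end, in the units of the state.
- arm.observe(): the state, without advancing time (a new reading comes with each control period).
- eyes.get_image(name): name is "scene" or "top" or "wrist"; returns the picture (420x560x3 uint8, red, green, blue); there is no depth.
- eyes.camera_params(name): a dict with "camera_matrix" (3x3 intrinsics, pixels), "xyz" and "attitude" of the camera in the world; the wrist camera has in their place "hand_eye" (4x4, takes a point from camera to tool coordinates, whose origin is the TCP and whose axes are the flange's). Camera axes: x right, y down, z forward; pixel columns grow to the right and rows downward; lengths in m; the calibration is good to about 2 mm. A picture is of the moment at which its call begins: read the wrist's pose just before it. camera_params takes no time and is no camera call.
- arm.sign_off(): hands the job in, once; it reports no verdict.
The state is a dict: "clock": time; "joints": joint angles; "dq": joint speeds; "joint_efforts": joint torques, N m; "position": TCP position; "ee_rot": TCP orientation; "force": force on the tool from outside, world axes, zero at the start; "ft_torque": the same for the moment, N m; "width": opening from 0.0 (shut) to 1.0 (fully open).
Only numpy, scipy, OpenCV 4.12 (cv2) and the standard library are available. Lean on these libraries where they do the work, as an engineer would, in place of code of your own. Each camera call takes 0.05 s, during which the arm holds its last target.

TASK

Drive the worn bronze sleeve out of the bearing block: take the thick drift out of the spring clips on the wooden tool rail, lay it in the fixture's two V rests with its nose towards the sleeve and let go, then push on its head along the rests until the sleeve has come out of the far side of the bore and lies in the catch gutter. Draw the drift back out of the bore and press it down into the two clips again until it snaps home in both, roughly centred between them. Leave the sleeve in the gutter, and the thin drift, the tape roll and the wax block where they are.

Things in the scene. Friction and masses are not known exactly. Their poses are not given: they have to be found in the camera images.
- fixture: Fixture bolted to the bench: base plate 285 x 64 x 10 mm with two V rests, a grey bearing block and a catch gutter in line. Origin on the bench under the block's entry face; x = along the bore, the way the sleeve leaves; z up. Rests: x -140 to -128 and -22 to -10 mm, V 34 mm wide, tops 63 mm up, free between. Block: x 0 to 32 mm, 60 wide (foot 98), 100 high. Gutter: x 36 to 116 mm.
- bore_in (a point): Centre of the bore's entry face, 60 mm above the bench; axes as the fixture's. Bore 30 mm wide, 32 mm long. The 20 mm drift lying in both rests is in line with it, its axis 60 mm above the bench. The gutter lies 3 mm lower than the bore and ends in a plate at x = 116 mm. A black pole with a hanging motor stands past the bench's left edge.
- sleeve: Worn bronze sleeve: tube 60 mm long, 28 mm outside, 14 mm inside, 0.16 kg; starts in the bore, 4 mm standing out on the entry side, 24 mm on the far side. Origin at its middle, x along its axis (the fixture's x at the start). A spring plunger in the block bears on it: sliding it takes 6 to 10 N.
- sleeve_rear (a point): Centre of the sleeve's rear end face, the one on the entry side that the drift pushes on.
- drift: Thick drift: steel rod of 20 mm diameter, 182 mm long, plus a hexagonal head (30 mm over corners, 18 mm long) at its tail; about 0.38 kg. Too thick for the sleeve's hole. Origin on the axis 90 mm behind the nose; x towards the nose; centre of mass about 18 mm nearer the head. Starts home in the rail's clips. With the nose 42 mm past the entry face the head meets the rear rest.
- drift_nose (a point): Centre of the drift's nose face (on the axis, 90 mm before the origin).
- drift_tail (a point): Centre of the end face of the drift's head, on the axis, 110 mm behind the origin: the face to push on.
- thin_drift: Another drift of the same form and length but only 10 mm thick (head 20 mm over its corners); it would slip through the sleeve's hole. It lies on the bench and is not needed. Origin on the axis 90 mm behind its nose.
- rail: Wooden rail fixed to the bench, 190 x 44 x 14 mm, with two spring clips 14 mm long, open upwards, at x = -50 and +50 mm, free room between. Origin: centre of the underside; x along the rail, z up. A rod laid along x and pressed straight down (about 13 N in all) meets the lips with its axis 60 mm above the bench and snaps in under them; clip tips 63 mm up. Lifting it straight out takes 10 to 15 N.
- clip_seat (a point): Centre of a rod that is home in both clips: 46 mm above the bench, midway between the clips; axes as the rail's.
- tape: Roll of masking tape lying flat, 92 mm wide and 19 mm high, a bystander. Origin at the centre of its underside.
- wax: Small block of carving wax lying on the bench, 37 x 53 x 24 mm, a bystander. Origin at the centre of its underside.

How it is judged:
By the outcome, as a careful person would: the job done as asked, in the order asked, and still so for the second after the job is handed in, with the robot touching nothing.
It also fails if it takes over 61 s, if anything falls off the work surface, if the arm or the gripper's body presses on something with over 40 N, if the wrist force passes 120 N, or if a joint passes its speed limit or range.

## Working session

There is one attempt and no reset: what is moved stays moved. The work goes in short steps, Python scripts to look and compute and a tool call to move; the robot and the scene stay as the last step left them, time stands still between calls to the robot, and variables do not carry over. Pictures are saved under pics/ and viewed, and the job is handed in when it is done.

Besides the shell and the picture viewer there is one more tool, called as name(argument=value, ...) on one line, values as JSON. apply_moves: Moves the arm, as the interface text tells. Its arguments: {"type":"object","properties":{"targets":{"type":"array"},"grip_force":{"type":"number"}},"required":["targets"]}

```bash
ls; mkdir -p pics
python3 - <<'E'
from cell import arm, eyes
import cv2,json
s=arm.observe();print(s)
for n in("scene","top","wrist"):
    im=eyes.get_image(n);cv2.imwrite(f"pics/{n}0.png",im[:,:,::-1]);print(n,eyes.camera_params(n))
print(arm.pinch_z)
E
```

```text
pics
{'clock': 0.0, 'joints': array([-1.36360965,  0.43521477,  0.0250103 ,  1.57408734, -0.01160006,
        1.13400642, -0.0751    ]), 'dq': array([ 1.16764641e-03, -1.68891575e-03, -3.64429663e-04,  1.41279029e-04,
        5.14042556e-04, -4.40033649e-04,  2.43161077e-05]), 'joint_efforts': array([-1.10776659e-04, -6.67859674e+01,  9.85166989e-01, -3.14465618e+01,
       -6.04254333e-02,  4.30703082e-02,  1.75235623e-04]), 'position': array([0.19045472, 0.59474038, 0.22595429]), 'ee_rot': array([-4.84815810e-01, -3.10387142e+00,  2.46367508e-03]), 'force': array([-1.18127465, -0.35749896, -0.04241407]), 'ft_torque': array([-0.02897644, -0.00948583,  0.0459689 ]), 'width': 1.0020039516683799}
scene {'camera_matrix': array([[414.06315546,   0.        , 283.76766188],
       [  0.        , 414.06315546, 209.74327766],
       [  0.        ,   0.        ,   1.        ]]), 'xyz': array([-0.11398398,  0.58956627,  0.57277655]), 'attitude': array([-0.90740608,  2.23832844, -1.28761159])}
top {'camera_matrix': array([[449.99966131,   0.        , 280.91973375],
       [  0.        , 449.99966131, 208.23267879],
       [  0.        ,   0.        ,   1.        ]]), 'xyz': array([ 0.34656228, -0.00974205,  1.11753537]), 'attitude': array([-2.10772226,  2.15415785, -0.21076263])}
wrist {'camera_matrix': array([[320.18380016,   0.        , 275.68682993],
       [  0.        , 320.18380016, 208.10139744],
       [  0.        ,   0.        ,   1.        ]]), 'hand_eye': array([[ 6.72284819e-04, -9.69118432e-01, -2.46594834e-01,
         6.65472707e-02],
       [ 9.99999685e-01,  5.47587554e-04,  5.74251349e-04,
        -1.35665331e-04],
       [-4.21485305e-04, -2.46595143e-01,  9.69118495e-01,
        -1.58086937e-01],
       [ 0.00000000e+00,  0.00000000e+00,  0.00000000e+00,
         1.00000000e+00]])}
0.0188
```

View pics/scene0.png

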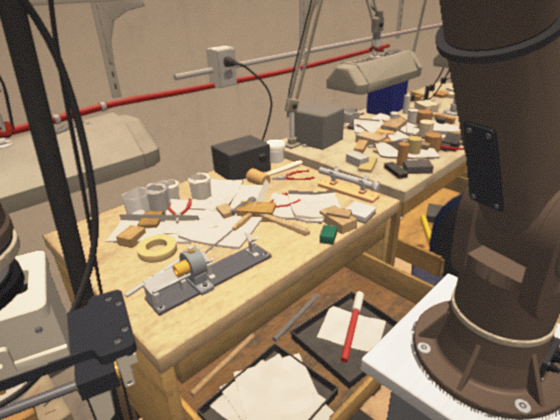

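View pics/top0.png

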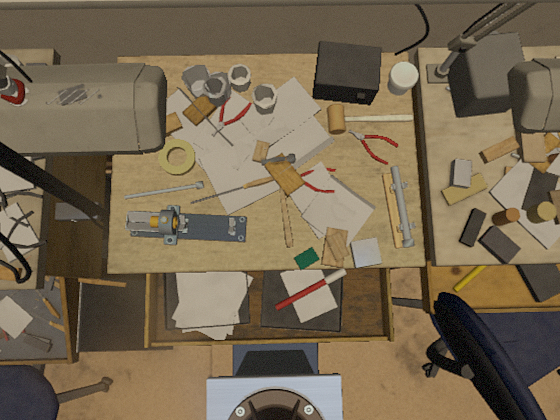

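View pics/wrist0.png

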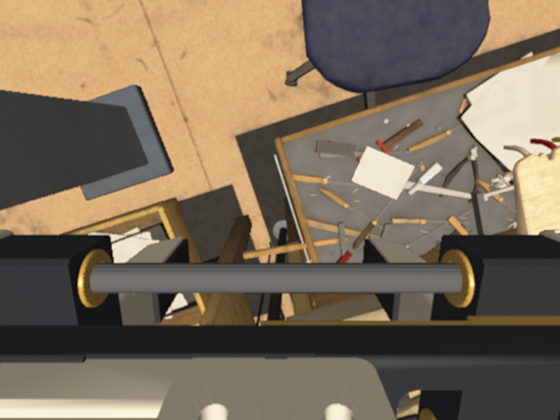

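The top view shows the fixture at about (125–247, 205–243) with the gutter to the left, the rail with the drift at (390–412, 167–247), and the thin drift at (125–205, 190). The tape is at (177, 157) and the wax may be the green block at (306, 257). I'll zoom in.

```bash
cat > h.py <<'E'
import numpy as np,cv2
from scipy.spatial.transform import Rotation as R
from cell import arm,eyes
def cam(n,s=None):
    p=eyes.camera_params(n);K=p["camera_matrix"]
    if n!="wrist": return K,R.from_rotvec(p["attitude"]).as_matrix(),p["xyz"]
    T=p["hand_eye"];Rw=R.from_rotvec(s["ee_rot"]).as_matrix()
    return K,Rw@T[:3,:3],s["position"]+Rw@T[:3,3]
def cast(c,uv,z):
    K,Rm,t=c;d=Rm@np.linalg.solve(K,[uv[0],uv[1],1.]);return t+d*(z-t[2])/d[2]
def proj(c,P):
    K,Rm,t=c;q=K@(Rm.T@(np.asarray(P)-t));return q[:2]/q[2]
def shot(n,name):
    s=arm.observe();im=eyes.get_image(n)[:,:,::-1].copy();cv2.imwrite(f"pics/{name}.png",im);return im,cam(n,s),s
E
python3 - <<'E'
from h import *
im=cv2.imread("pics/top0.png")
a=cv2.resize(im[185:260,115:265],None,fx=5,fy=5,interpolation=cv2.INTER_CUBIC);cv2.imwrite("pics/zf.png",a)
a=cv2.resize(im[155:260,365:430],None,fx=5.5,fy=5.5,interpolation=cv2.INTER_CUBIC);cv2.imwrite("pics/zr.png",a)
c=cam("top")
print(c[1])
for uv,z in [((402,208),.046),((185,222),.01),((306,257),.024),((177,157),.019)]:print(uv,cast(c,uv,z))
E
```

```text
[[-0.02283054 -0.98291033  0.18266378]
 [-0.99967535  0.02037737 -0.01529585]
 [ 0.01131224 -0.18295369 -0.98305645]]
(402, 208) [ 0.54014264 -0.32060786  0.046     ]
(185, 222) [0.52252593 0.21198909 0.01      ]
(306, 257) [ 0.42825284 -0.08481185  0.024     ]
(177, 157) [0.68795157 0.23304861 0.019     ]
```

View pics/zf.png

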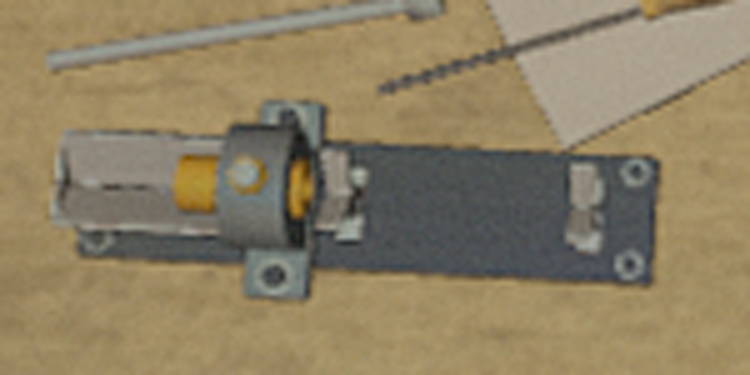

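View pics/zr.png

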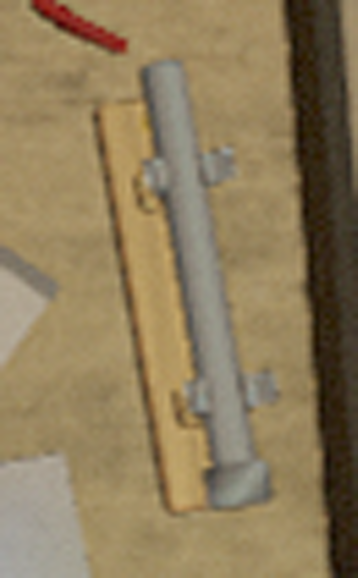

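Run:
```python
from h import *
c=cam("top")
f=lambda z,o,x,y:(o[0]+x/z,o[1]+y/z)
n=cast(c,f(5.5,(365,155),165,72),.046);t=cast(c,f(5.5,(365,155),242,488),.046)
print("nose",n,"tail",t,np.linalg.norm(n-t),np.degrees(np.arctan2((n-t)[1],(n-t)[0])))
# clips tips
for q in [(155,175),(218,166),(198,398),(262,388)]:print("clip",cast(c,f(5.5,(365,155),*q),.063))
# base plate corners right end, left bottom
for q in [(660,158),(653,285),(78,258)]:print("plate",cast(c,f(5,(115,185),*q),.01))
for q in [(586,165),(583,250),(345,150),(348,240)]:print("rest",cast(c,f(5,(115,185),*q),.063))
for z in (-.5,-.25,0,.3,.5,.7):print(z,cast(c,(110,220),z)[:2],cast(c,(40,172),z)[:2])
cs=cam("scene")
for u in [(15,10),(70,190),(85,280),(66,130)]:
  d=cs[1]@np.linalg.solve(cs[0],[*u,1]);print("scene ray",cs[2],d)
print(proj(cs,[.19,.595,.227]), proj(c,[.19,.595,.3]))
```

```text
nose [ 0.6406694  -0.31050569  0.046     ] tail [ 0.4528644  -0.33113682  0.046     ] 0.18893480936354418 6.269031151152518
clip [ 0.58942163 -0.29809577  0.063     ]
clip [ 0.59291215 -0.32610704  0.063     ]
clip [ 0.49045082 -0.30992235  0.063     ]
clip [ 0.49421439 -0.33794924  0.063     ]
plate [0.53289761 0.05805301 0.01      ]
plate [0.46945192 0.06207832 0.01      ]
plate [0.48892342 0.34516458 0.01      ]
rest [0.52134993 0.08989833 0.063     ]
rest [0.48081871 0.09143294 0.063     ]
rest [0.53095309 0.20401325 0.063     ]
rest [0.48792218 0.20189671 0.063     ]
-0.5 [0.6166021  0.58523235] [0.80146581 0.8506142 ]
-0.25 [0.57486579 0.49327541] [0.73115768 0.71764087]
0 [0.53312948 0.40131847] [0.66084955 0.58466754]
0.3 [0.48304591 0.29097015] [0.5764798  0.42509955]
0.5 [0.44965687 0.2174046 ] [0.5202333  0.31872089]
0.7 [0.41626782 0.14383905] [0.4639868  0.21234222]
scene ray [-0.11398398  0.58956627  0.57277655] [ 1.24269041 -0.32567878 -0.06074785]
scene ray [-0.11398398  0.58956627  0.57277655] [ 1.00288964 -0.26102908 -0.44145516]
scene ray [-0.11398398  0.58956627  0.57277655] [ 0.90437288 -0.20740562 -0.63112826]
scene ray [-0.11398398  0.58956627  0.57277655] [ 1.05830333 -0.30700138 -0.31533309]
[ 38.3005634  442.62320954] [-77.64120384 393.7834225 ]
```

```bash
cat >> h.py <<'E'
def yaw(s):
    m=R.from_rotvec(s["ee_rot"]).as_matrix();return np.arctan2(m[1,0],m[0,0])
def plan(wps,start=None,grip=0,nd=3):
    # wps: (x,y,z,yawdeg,nrows)
    s=arm.observe()
    p=np.array(s["position"]) if start is None else np.array(start[:3],float); a=yaw(s) if start is None else np.radians(start[3]); out=[]
    for x,y,z,w,n in wps:
        for k in range(n,0,-1):
            dp=(np.array([x,y,z])-p)/k; da=((np.radians(w)-a+np.pi)%(2*np.pi)-np.pi)/k
            X=np.array([np.cos(a),np.sin(a),0]);Y=np.array([np.sin(a),-np.cos(a),0])
            r=[grip]+[round(float(v),nd) for v in (dp@X/.4,dp@Y/.4,-dp[2]/.4,-da/(np.pi/2))]
            if np.linalg.norm(dp)>.0625 or abs(da)>np.radians(10.7):print("TOO FAST")
            p=p+X*r[1]*.4+Y*r[2]*.4-np.array([0,0,r[3]*.4]);a=a-r[4]*np.pi/2
            out+=r
    print(out);print("end",p.round(4),np.degrees(a).round(2))
E
python3 - <<'E'
from h import *
plan([(.27,.33,.28,125,5),(.5,.03,.3,86,7)])
E
```

```text
[0, -0.078, -0.114, -0.027, 0.083, 0, -0.092, -0.103, -0.027, 0.083, 0, -0.105, -0.09, -0.027, 0.083, 0, -0.116, -0.075, -0.027, 0.082, 0, -0.125, -0.06, -0.027, 0.083, 0, -0.135, 0.006, -0.007, 0.062, 0, -0.134, 0.019, -0.007, 0.062, 0, -0.131, 0.032, -0.007, 0.062, 0, -0.127, 0.044, -0.007, 0.062, 0, -0.123, 0.057, -0.007, 0.062, 0, -0.116, 0.068, -0.007, 0.062, 0, -0.11, 0.079, -0.008, 0.061]
end [0.4999 0.0299 0.3001] 86.02
```

apply_moves(targets=[0,-0.08,-0.114,-0.027,0.083,0,-0.092,-0.103,-0.027,0.083,0,-0.105,-0.09,-0.027,0.083,0,-0.116,-0.075,-0.027,0.083,0,-0.125,-0.06,-0.027,0.083,0,-0.135,0.006,-0.007,0.062,0,-0.134,0.019,-0.007,0.062,0,-0.131,0.032,-0.007,0.062,0,-0.127,0.044,-0.007,0.062,0,-0.123,0.057,-0.007,0.062,0,-0.116,0.068,-0.007,0.062,0,-0.11,0.079,-0.008,0.061,0,0,0,0,0,0,0,0,0,0])

```text
clock: 1.9
position: [0.4998, 0.03, 0.3003]
ee_rot: [-2.298, -2.141, 0.001]
force: [0.5, 0.2, -0.2]
width: 0.998
```

Tracking is exact, so I'll look at the fixture now.

Run:
```python
from h import *
im,c,s=shot("wrist","w1");print(s["joints"].round(2),np.degrees(yaw(s)))
np.savez("c1.npz",K=c[0],R=c[1],t=c[2])
```

```text
[-0.71  0.18  0.65  1.79 -0.12  1.21 -0.09] 85.94792551388358
```

View pics/w1.png

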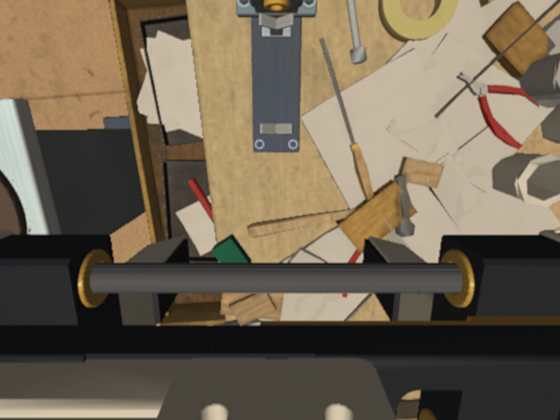

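The wrist view shows the plate end at (253–299, 152), the rear rest at (275, 129), the front rest at about (276, 27) and the block at the top edge.

Run:
```python
from h import *
im=cv2.imread("pics/w1.png")
cv2.imwrite("pics/z1.png",cv2.resize(im[0:80,225:335],None,fx=7,fy=7,interpolation=cv2.INTER_CUBIC))
cv2.imwrite("pics/z2.png",cv2.resize(im[100:170,235:320],None,fx=8,fy=8,interpolation=cv2.INTER_CUBIC))
```

```text
(no output)
```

View pics/z1.png

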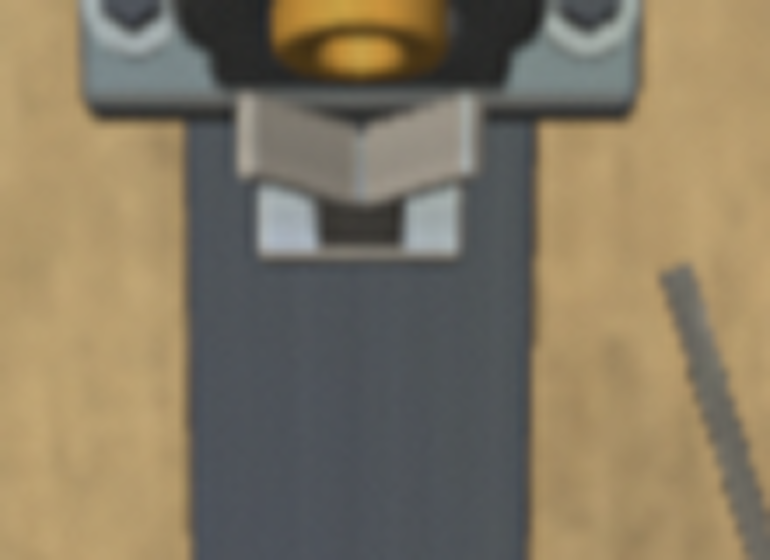

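View pics/z2.png

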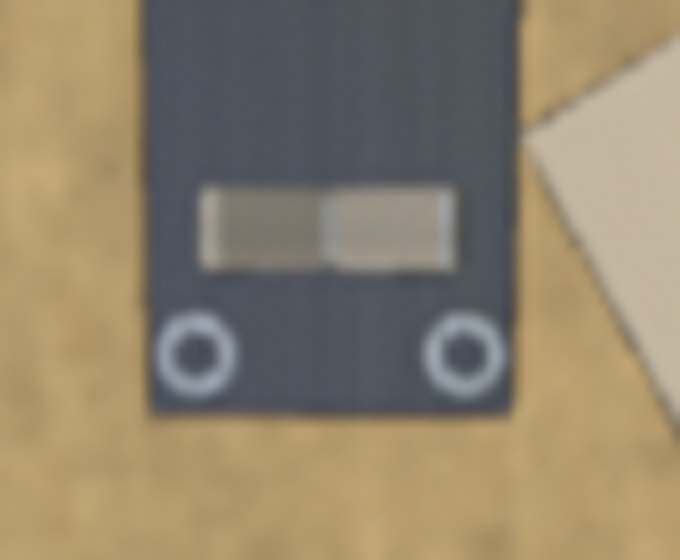

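Run:
```python
from h import *
d=np.load("c1.npz");c=(d["K"],d["R"],d["t"])
A=lambda x,y:((x+.5)/7+225-.5,(y+.5)/7-.5); B=lambda x,y:((x+.5)/8+235-.5,(y+.5)/8+100-.5)
g=lambda uv,z:cast(c,uv,z)
rl=g(B(200,270),.063),g(B(457,270),.063);ru=g(B(200,187),.063),g(B(457,187),.063)
fl=g(A(237,178),.063),g(A(481,176),.063);fu=g(A(237,92),.063),g(A(481,92),.063)
m=lambda q:(q[0]+q[1])/2
for n,q in [("-140",rl),("-128",ru),("-22",fl),("-10",fu)]:print(n,m(q).round(4),np.linalg.norm(q[0]-q[1]).round(4))
r=(m(rl)+m(ru))/2;f=(m(fl)+m(fu))/2
print("rest dir",np.degrees(np.arctan2(*(f-r)[[1,0]])),np.linalg.norm(f-r))
p1=[g(A(190,300),.01),g(A(532,300),.01)];p2=[g(B(149,380),.01),g(B(513,380),.01)]
print(m(p1),m(p2),np.linalg.norm(p1[0]-p1[1]),np.degrees(np.arctan2(*(m(p1)-m(p2))[[1,0]])))
for P in (g(B(150,412),.01),g(B(513,412),.01)):print(P)
v=g(B(330,270),.05);print("Vbottom r",v, "f",g(A(360,200),.05))
```

```text
-140 [0.5029 0.0882 0.063 ] 0.0386
-128 [0.5038 0.1002 0.063 ] 0.0383
-22 [0.5114 0.2054 0.063 ] 0.0388
-10 [0.5123 0.2174 0.063 ] 0.0384
rest dir 85.85879627377902 0.11749387777119873
[0.51132241 0.19984685 0.01      ] [0.50188279 0.06869561 0.01      ] 0.06238689390164435 85.88322949153854
[0.47030136 0.06545213 0.01      ]
[0.53287688 0.06106938 0.01      ]
Vbottom r [0.50311317 0.08790902 0.05      ] f [0.51157261 0.20555317 0.05      ]
```

Run:
```python
from h import *
plan([(.43,-.332,.3,6.5,8)])
```

```text
[0, -0.115, -0.014, 0.0, 0.11, 0, -0.115, 0.006, 0.0, 0.111, 0, -0.112, 0.026, 0.0, 0.11, 0, -0.106, 0.045, 0.0, 0.111, 0, -0.097, 0.063, 0.0, 0.11, 0, -0.085, 0.078, 0.0, 0.111, 0, -0.07, 0.092, 0.0, 0.11, 0, -0.053, 0.103, 0.001, 0.111]
end [ 0.43   -0.3322  0.3   ] 6.47
```

apply_moves(targets=[0,-0.115,-0.014,0.0,0.11,0,-0.115,0.006,0.0,0.111,0,-0.112,0.026,0.0,0.11,0,-0.106,0.045,0.0,0.111,0,-0.097,0.063,0.0,0.11,0,-0.085,0.078,0.0,0.111,0,-0.07,0.092,0.0,0.11,0,-0.053,0.103,0.001,0.111,0,0,0,0,0,0,0,0,0,0])

```text
clock: 3.2
position: [0.4305, -0.3315, 0.2999]
ee_rot: [-3.135, -0.179, 0.0]
force: [0.3, 1.1, 0.7]
width: 0.999
```

Run:
```python
from h import *
im,c,s=shot("wrist","w2");print(s["position"],s["joints"].round(2),np.degrees(yaw(s)))
np.savez("c2.npz",K=c[0],R=c[1],t=c[2])
cv2.imwrite("pics/z3.png",cv2.resize(im[0:240,220:340],None,fx=2.5*2,fy=2.5,interpolation=cv2.INTER_CUBIC))
```

```text
[ 0.43048038 -0.33154744  0.29992577] [-0.2   0.35  1.05  1.71 -0.32  1.26 -0.54] 6.529201933632289
```

View pics/w2.png

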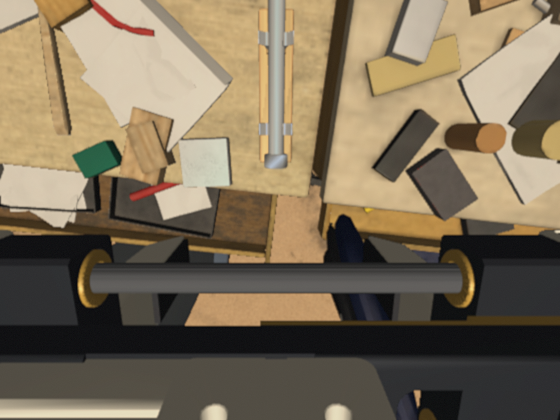

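View pics/z3.png

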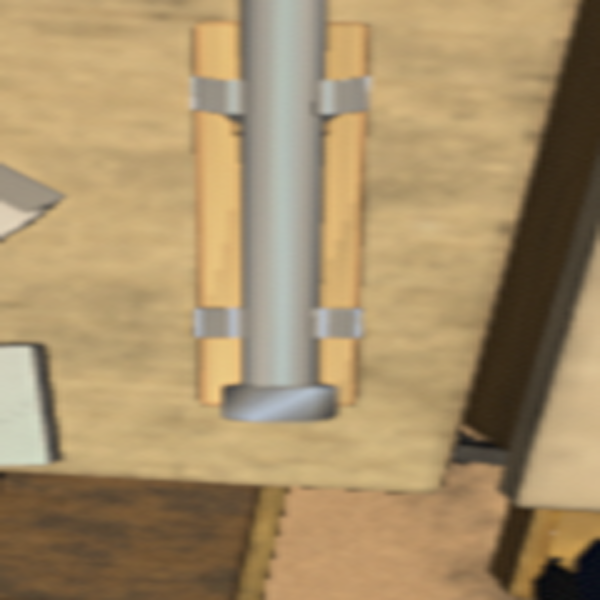

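Run:
```python
from h import *
d=np.load("c2.npz");c=(d["K"],d["R"],d["t"])
A=lambda x,y:((x+.5)/5+220-.5,(y+.5)/2.5-.5)
g=lambda x,y,z:cast(c,A(x,y),z)
def mid(l,r,y,z):return (g(l,y,z)+g(r,y,z))/2
q1=mid(246,319,330,.048);q2=mid(245,325,50,.048);e=(q2-q1)/np.linalg.norm(q2-q1)
print("rod",q1,q2,np.degrees(np.arctan2(e[1],e[0])))
n=mid(195,362,323,.063);f=mid(190,370,96,.063);print("clips",n,f,np.linalg.norm(n-f),np.degrees(np.arctan2(*(f-n)[[1,0]])),"mid",(n+f)/2)
r1=mid(201,353,404,.014);r2=mid(193,368,24,.014);print("rail ends",r1,r2,np.linalg.norm(r1-r2),(r1+r2)/2,np.degrees(np.arctan2(*(r2-r1)[[1,0]])))
h=g(282,385,.059);t=g(280,420,.035);tt=g(280,418,.046)
M=(r1+r2)/2
for nm,p in(("headfront",h),("tail",t),("tail46",tt),("clipn",n),("clipf",f)):print(nm,p,(p-M)@e)
ct=cam("top")
nn=cast(ct,(395.2,165.6),.05);print("nose top",nn,(nn-M)@e)
```

```text
rod [ 0.48916058 -0.32464508  0.048     ] [ 0.6135703  -0.31085954  0.048     ] 6.323013163130576
clips [ 0.49253605 -0.32330354  0.063     ] [ 0.59075198 -0.31236415  0.063     ] 0.09882327285050345 6.355466696195244 mid [ 0.54164401 -0.31783385  0.063     ]
rail ends [ 0.44896207 -0.32772379  0.014     ] [ 0.63465371 -0.30731512  0.014     ] 0.1868097988310943 [ 0.54180789 -0.31751945  0.014     ] 6.271992537365613
headfront [ 0.46311665 -0.32753894  0.059     ] -0.07931602181076651
tail [ 0.44291265 -0.32930764  0.035     ] -0.09959190915131194
tail46 [ 0.44531105 -0.32905903  0.046     ] -0.0971807206448722
clipn [ 0.49253605 -0.32330354  0.063     ] -0.049609132763918304
clipf [ 0.59075198 -0.31236415  0.063     ] 0.049214124233714074
nose top [ 0.64590227 -0.31031734  0.05      ] 0.10425435171955559
```

Run:
```python
from h import *
plan([(.5416,-.3184,.13,6.3,5),(.5416,-.3184,.027,6.3,4)])
```

```text
[0, 0.056, 0.0, 0.085, 0.001, 0, 0.056, -0.0, 0.085, 0.001, 0, 0.056, -0.0, 0.085, 0.0, 0, 0.055, -0.0, 0.085, 0.001, 0, 0.056, -0.001, 0.085, 0.0, 0, -0.0, 0.0, 0.064, 0.0, 0, -0.0, 0.0, 0.064, 0.0, 0, -0.0, 0.0, 0.065, 0.0, 0, -0.0, 0.0, 0.064, 0.0]
end [ 0.5416 -0.3182  0.0272] 6.32
```

apply_moves(targets=[0,0.056,0.0,0.085,0.001,0,0.056,0,0.085,0.001,0,0.056,0,0.085,0.0,0,0.056,0,0.085,0,0,0.056,0,0.085,0.0,0,0,0.0,0.064,0.0,0,0,0.0,0.064,0.0,0,0,0.0,0.065,0.0,0,0,0.0,0.064,0.0,1,0,0,0,0,1,0,0,0,0,1,0,0,0,0,1,0,0,0,0,1,0,0,0,0], grip_force=50)

```text
clock: 5.0
position: [0.5415, -0.321, 0.0279]
ee_rot: [3.137, 0.17, 0.001]
force: [0.0, 0.3, 0.3]
width: 0.504
```

Run:
```python
from h import *
s=arm.observe();print(s["force"],s["ft_torque"],s["width"],s["position"],np.degrees(yaw(s)))
```

```text
[0.04304393 0.29775227 0.25677159] [-0.06023472  0.12088868  0.00279096] 0.5044271286018124 [ 0.54150103 -0.3209829   0.0279271 ] 6.1911486770457556
```

apply_moves(targets=[1,0,0,0,0,1,0,0,0,0,1,0,0,0,0,1,0,0,0,0])

```text
clock: 5.5
position: [0.5411, -0.319, 0.0273]
ee_rot: [-3.134, -0.171, 0.001]
force: [-1.3, 6.0, 4.1]
width: 0.201
```

Run:
```python
from h import *
s=arm.observe();print(s["force"],s["ft_torque"],s["width"],s["position"],np.degrees(yaw(s)))
```

```text
[-1.29904246  5.98254328  4.12499036] [1.18638814 0.55194636 0.05136804] 0.20078126003943741 [ 0.54107103 -0.31903261  0.02732983] 6.234284215118873
```

apply_moves(targets=[1,0,0,-0.015,0,1,0,0,-0.015,0,1,0,0,-0.015,0,1,0,0,-0.02,0,1,0,0,-0.04,0,1,0,0,-0.08,0,1,0,0,-0.1,0,1,0,0,-0.1,0,1,0,0,0,0])

```text
clock: 6.62
position: [0.5426, -0.3228, 0.1858]
ee_rot: [3.133, 0.168, 0.009]
force: [0.1, 0.5, -3.6]
width: 0.202
```

Run:
```python
from h import *
im,c,s=shot("wrist","w3");print(s["force"],s["ft_torque"],s["width"],s["position"],np.degrees(yaw(s)))
im,c,s=shot("top","t3")
cv2.imwrite("pics/t3z.png",cv2.resize(im[120:270,340:460],None,fx=4,fy=4,interpolation=cv2.INTER_CUBIC))
```

```text
[ 0.05110019  0.51957339 -3.5995158 ] [-0.06673834  0.1108046   0.01515176] 0.20231904041777943 [ 0.54259128 -0.3228392   0.18579261] 6.151957570022929
```

View pics/w3.png

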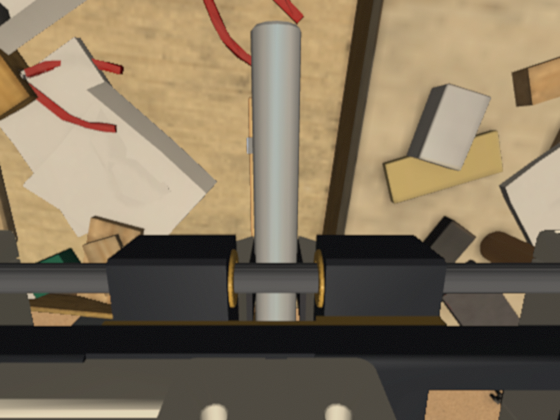

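View pics/t3z.png

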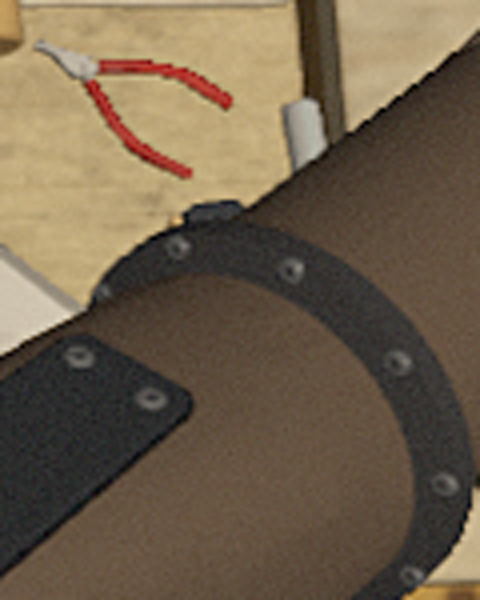

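```bash
cat >> h.py <<'E'
def rodpitch(fn,rows=(45,80,120,160,200,228),lim=(235,320),r=.010):
    im=cv2.imread(fn).astype(float);p=eyes.camera_params("wrist");K=p["camera_matrix"];T=p["hand_eye"]
    res=[]
    for row in rows:
        # horizontal gradient (colour norm), averaged on 5 rows
        seg=im[row-2:row+3].mean(0);seg=cv2.GaussianBlur(seg,(1,5),0) if 0 else seg
        gr=np.linalg.norm(seg[2:]-seg[:-2],axis=1)
        def edge(a,b):
            i=a+np.argmax(gr[a-1:b-1]);w=gr[i-3:i+2];return (np.arange(i-2,i+3)*w).sum()/w.sum()
        l=edge(lim[0],276-8);rr=edge(276+8,lim[1])
        # silhouette rays in camera: planes through camera tangent to cylinder
        a=(l-K[0,2])/K[0,0];b=(rr-K[0,2])/K[0,0];v=(row-K[1,2])/K[1,1]
        k=np.hypot(1,v);half=(np.arctan(b/k)-np.arctan(a/k))/2;D=r/np.sin(half)
        mid=np.tan((np.arctan(b/k)+np.arctan(a/k))/2)*k
        d=np.array([0,v,1])/k*D; P=T[:3,:3]@(d+np.array([mid*D/k,0,0]))+T[:3,3]
        res.append(P);print(row,round(l,1),round(rr,1),P.round(4))
    res=np.array(res);print("slope dz/dx deg",np.degrees(np.arctan(np.polyfit(res[:,0],res[:,2],1)[0])),"yaw deg",np.degrees(np.arctan(np.polyfit(res[:,0],res[:,1],1)[0])))
E
python3 - <<'E'
from h import *
rodpitch("pics/w3.png")
p=eyes.camera_params("wrist");K=p["camera_matrix"];T=p["hand_eye"]
for row,z in((22,-.0288),(25,-.0288)):
  d=T[:3,:3]@np.linalg.solve(K,[276,row,1]);print("nose x tool",T[0,3]+d[0]*(z-T[2,3])/d[2])
E
```

```text
45 250.2 300.6 [ 0.0971 -0.0003 -0.0184]
80 251.1 299.9 [ 0.0842 -0.0002 -0.0174]
120 252.0 299.5 [ 0.0683 -0.0001 -0.018 ]
160 252.0 298.5 [ 0.0516 -0.0003 -0.0192]
200 253.0 297.7 [ 0.0337 -0.0002 -0.0181]
228 254.0 297.6 [ 0.0204 -0.0001 -0.0177]
slope dz/dx deg -0.04868831669853468 yaw deg -0.0699218066063773
nose x tool 0.10238027147596573
nose x tool 0.10140010543983327
```

Run:
```python
from h import *
plan([(.505,.117,.17,85.87,9)],grip=1)
```

```text
[1, 0.003, -0.122, 0.003, -0.098, 1, 0.022, -0.12, 0.003, -0.098, 1, 0.04, -0.115, 0.003, -0.098, 1, 0.057, -0.108, 0.003, -0.099, 1, 0.073, -0.098, 0.004, -0.098, 1, 0.087, -0.085, 0.003, -0.099, 1, 0.1, -0.071, 0.004, -0.098, 1, 0.109, -0.055, 0.003, -0.099, 1, 0.116, -0.037, 0.004, -0.098]
end [0.505  0.117  0.1699] 85.83
```

apply_moves(targets=[1,0.003,-0.122,0.003,-0.098,1,0.022,-0.12,0.003,-0.098,1,0.04,-0.115,0.003,-0.098,1,0.057,-0.108,0.003,-0.099,1,0.073,-0.098,0.004,-0.098,1,0.087,-0.085,0.003,-0.099,1,0.1,-0.071,0.004,-0.098,1,0.109,-0.055,0.003,-0.099,1,0.116,-0.037,0.004,-0.098,1,0,0,0,0,1,0,0,0,0])

```text
clock: 8.1
position: [0.5042, 0.1163, 0.1686]
ee_rot: [-2.301, -2.138, 0.003]
force: [-0.2, 0.1, -3.5]
width: 0.203
```

Run:
```python
from h import *
im,c,s=shot("wrist","w4");print(s["force"],s["joints"].round(2),s["position"],np.degrees(yaw(s)))
rodpitch("pics/w4.png")
plan([(.505,.117,.075,85.87,4)],grip=1)
```

```text
[-0.19786888  0.07778023 -3.53871144] [-0.77  0.35  0.57  1.94 -0.23  0.92 -0.15] [0.50420619 0.11630359 0.16864771] 85.79541928769217
45 238.3 317.1 [ 0.0863  0.     -0.0686]
80 243.0 312.0 [ 0.0793  0.     -0.0586]
120 244.1 311.0 [ 0.068   0.0001 -0.0583]
160 245.0 309.9 [ 0.0561  0.0001 -0.0584]
200 246.0 308.9 [ 0.0434  0.0001 -0.0582]
228 246.8 308.2 [ 0.034   0.0001 -0.0581]
slope dz/dx deg -7.338224487761074 yaw deg -0.10898246261539166
[1, 0.001, 0.0, 0.059, -0.0, 1, 0.001, 0.0, 0.059, -0.001, 1, 0.001, 0.001, 0.058, -0.0, 1, 0.0, 0.0, 0.059, -0.001]
end [0.505  0.1168 0.0749] 85.9
```

View pics/w4.png

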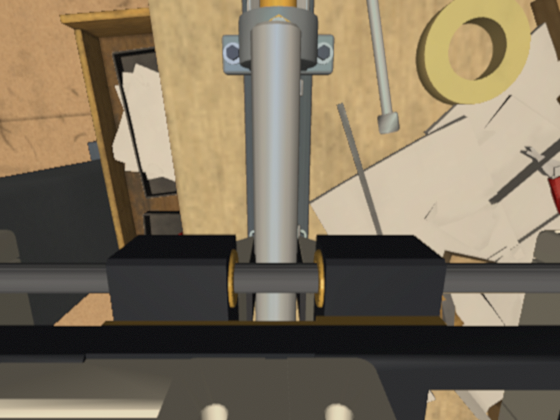

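The drift is centred on the plate, with the rod at column 276 and the block feet bolts at 234 and 319. Lowering now.

apply_moves(targets=[1,0.001,0.0,0.059,0,1,0.001,0.0,0.059,0,1,0.001,0,0.059,0,1,0.001,0.0,0.059,-0.001,1,0,0,0,0])

```text
clock: 8.78
position: [0.5039, 0.1167, 0.0738]
ee_rot: [-2.301, -2.137, 0.006]
force: [-0.1, -0.4, -3.8]
width: 0.199
```

Run:
```python
from h import *
im,c,s=shot("wrist","w5");print(s["force"],s["position"],np.degrees(yaw(s)))
plan([(.505,.117,.0435,85.87,4)],grip=1)
O=np.array([.513,.2276,.06]);e=np.array([.072,.9974,0])
for x in(-9,-4):print(proj(c,O+e*x*.001))
im,_,_=shot("scene","s5");cv2.imwrite("pics/s5z.png",cv2.resize(im[220:320,100:300],None,fx=4,fy=4,interpolation=cv2.INTER_CUBIC))
```

```text
[-0.06489354 -0.37444316 -3.77965307] [0.50388031 0.11667574 0.07378323] 85.76827308108119
[1, -0.0, 0.0, 0.02, -0.0, 1, -0.0, 0.0, 0.019, -0.0, 1, -0.0, 0.0, 0.02, -0.0, 1, -0.0, 0.001, 0.019, -0.001]
end [0.5051 0.117  0.0437] 85.88
[278.75884073  50.57939555]
[278.77173741  39.39512274]
```

View pics/w5.png

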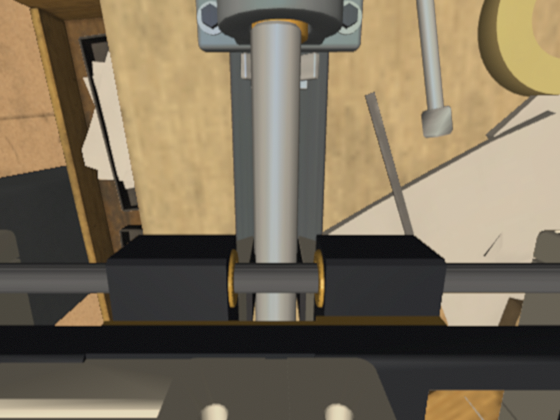

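View pics/s5z.png

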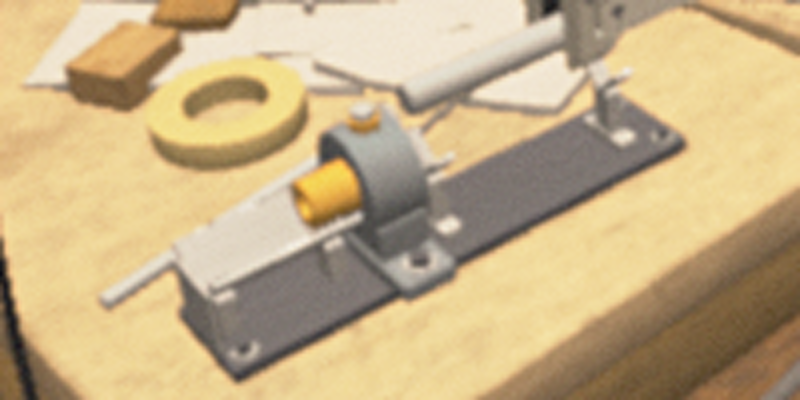

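Run:
```python
from h import *
s=arm.observe();c=cam("wrist",s)
for l,r,row,z in((237,324,150,.01),(233,327,70,.01),(241,319,62,.063),(198,362,40,.02)):
  a,b=cast(c,(l,row),z),cast(c,(r,row),z);m=(a+b)/2;print(m.round(4),np.linalg.norm(a-b).round(4),"line x",.513-.0722*(.2276-m[1]))
a,b=cast(c,(252.5,100),.0925),cast(c,(299.7,100),.0925);print((a+b)/2)
m=R.from_rotvec(s["ee_rot"]).as_matrix();print(m.round(4)); P=s["position"]+m@np.array([0.0,0,-.0188]);print(P)
im=cv2.imread("pics/w5.png");cv2.imwrite("pics/w5z.png",cv2.resize(im[0:110,190:370],None,fx=4.4,fy=4.4,interpolation=cv2.INTER_CUBIC))
```

```text
[0.5119 0.1675 0.01  ] 0.0599 line x 0.5086637956070799
[0.5151 0.2187 0.01  ] 0.061 line x 0.5123561009043209
[0.5141 0.214  0.063 ] 0.0384 line x 0.5120176374228903
[0.516 0.234 0.02 ] 0.0996 line x 0.5134623220723555
[0.51070401 0.19416083 0.0925    ]
[[ 7.310e-02  9.973e-01  1.000e-04]
 [ 9.973e-01 -7.310e-02 -5.000e-04]
 [-5.000e-04  1.000e-04 -1.000e+00]]
[0.50541534 0.11743828 0.09436139]
```

View pics/w5z.png

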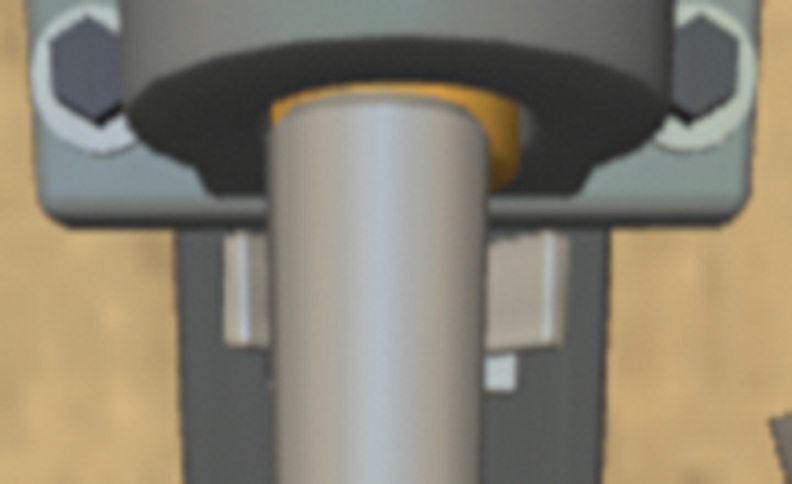

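apply_moves(targets=[1,0,0.003,0.02,0,1,0,0.002,0.02,0,1,0,0,0.02,0,1,0,0,0.012,0,1,0,0,0,0])

```text
clock: 9.5
position: [0.5068, 0.1182, 0.0459]
ee_rot: [-2.299, -2.141, 0.001]
force: [-0.8, -0.0, -2.7]
width: 0.203
```

Run:
```python
from h import *
im,c,s=shot("wrist","w6");print(s["force"],s["ft_torque"],s["position"],np.degrees(yaw(s)))
cv2.imwrite("pics/w6z.png",cv2.resize(im[0:110,190:370],None,fx=4.4,fy=4.4,interpolation=cv2.INTER_CUBIC))
```

```text
[-0.79967223 -0.00475148 -2.70410104] [-0.03226374  0.05608124 -0.04589488] [0.5067663  0.118216   0.04588529] 85.9255651072722
```

View pics/w6z.png

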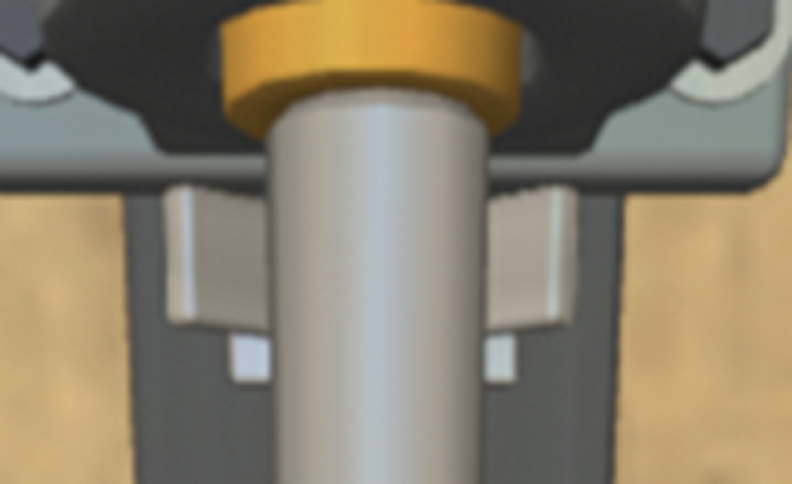

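apply_moves(targets=[1,-0.003,-0.001,0.004,0,1,0,-0.001,0.004,0,1,0,0,0,0])

```text
clock: 9.93
position: [0.5061, 0.1172, 0.0431]
ee_rot: [-2.299, -2.141, 0.0]
force: [-1.0, -0.4, -3.6]
width: 0.201
```

Run:
```python
from h import *
for _ in range(1):
    s=arm.observe();print(s["force"],s["ft_torque"],s["position"],np.degrees(yaw(s)))
```

```text
[-1.0361736  -0.38058497 -3.64384258] [-0.01382018 -0.00189337 -0.05209079] [0.50611841 0.11721587 0.04309946] 85.9263018350437
```

apply_moves(targets=[1,0,0,0.004,0,1,0,0,0.003,0,1,0,0,0,0])

```text
clock: 10.3
position: [0.5063, 0.1173, 0.0411]
ee_rot: [-2.299, -2.141, -0.001]
force: [-4.9, 0.3, 11.9]
width: 0.208
```

Run:
```python
from h import *
s=arm.observe();print(s["force"],s["ft_torque"],s["position"],np.degrees(yaw(s)))
```

```text
[-4.92139458  0.29698459 11.91113088] [-0.1349965   0.95958004  0.05440548] [0.50625213 0.11733274 0.04113904] 85.92230402646837
```

apply_moves(targets=[0.5,0,0,-0.001,0,0.4,0,0,0,0,0.4,0,0,0,0,0.4,0,0,0,0,0.4,0,0,-0.02,0,0.4,0,0,-0.08,0,0.4,0,0,-0.1,0,0.4,0,0,-0.05,0,0.4,0,0,0,0])

```text
clock: 11.42
position: [0.5073, 0.1175, 0.1425]
ee_rot: [2.298, 2.141, 0.005]
force: [0.6, 1.0, -0.2]
width: 0.601
```

Run:
```python
from h import *
im,c,s=shot("wrist","w7");print(s["force"],s["position"],np.degrees(yaw(s)),s["width"])
plan([(.4954,-.0168,.13,85.87,3),(.4954,-.0168,.043,85.87,3)],grip=1)
O=np.array([.513,.2276,.06]);e=np.array([.072,.9974,0])
for x in(-9,-4):print(proj(c,O+e*x*.001))
```

```text
[ 0.56834678  0.97339216 -0.23859696] [0.50726958 0.11751804 0.14248696] 85.9343878919942 0.6011475305011844
[1, -0.112, -0.001, 0.009, 0.0, 1, -0.112, -0.001, 0.01, 0.0, 1, -0.113, -0.002, 0.009, 0.001, 1, 0.0, 0.0, 0.073, -0.0, 1, 0.0, 0.0, 0.072, -0.0, 1, 0.0, 0.0, 0.073, -0.0]
end [ 0.4953 -0.0169  0.0429] 85.85
[273.17584444  75.17959657]
[273.17476004  67.50471347]
```

View pics/w7.png

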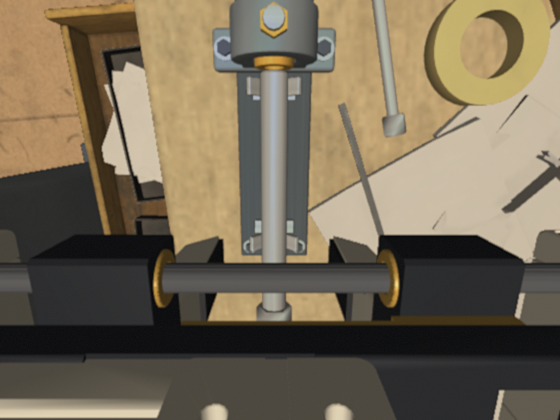

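The drift lies straight in both rests (column 274, with the block bolts centred at 274.5). I'll go behind the head and shut the fingers.

apply_moves(targets=[1,-0.112,-0.001,0.01,0.0,1,-0.112,-0.001,0.01,0.0,1,-0.113,-0.001,0.01,0,1,0,0,0.072,0,1,0,0,0.072,0,1,0,0,0.072,0,1,0,0,0,0,1,0,0,0,0,1,0,0,0,0], grip_force=20)

```text
clock: 12.6
position: [0.4961, -0.0171, 0.0432]
ee_rot: [2.298, 2.141, 0.002]
force: [0.7, 0.3, 0.0]
width: 0.004
```

Run:
```python
from h import *
im,c,s=shot("wrist","w8");print(s["force"],s["position"],np.degrees(yaw(s)),s["width"])
O=np.array([.513,.2276,.0]);e=np.array([.072,.9974,0]);n=np.array([.9974,-.072,0])
print((s["position"]-O)@e,(s["position"]-O)@n)
```

```text
[0.67726134 0.27867504 0.01919838] [ 0.49608915 -0.0171384   0.04323828] 85.92882906571586 0.00412421306577681
-0.24531965910109818 0.0007542834946471007
```

View pics/w8.png

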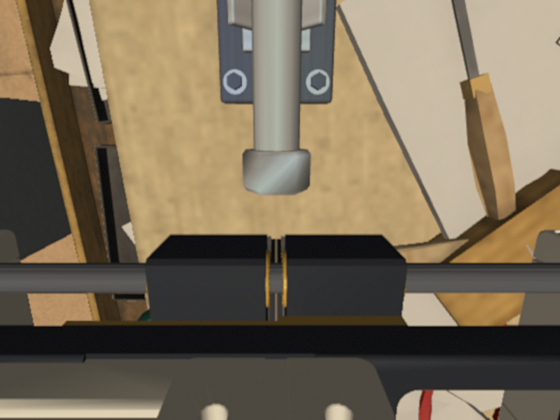

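apply_moves(targets=[1,0.0175,0,0,0,1,0.0175,0,0,0,1,0.0125,0,0,0,1,0.0125,0,0,0,1,0.0125,0,0,0,1,0.0125,0,0,0,1,0,0,0,0])

```text
clock: 13.52
position: [0.4977, 0.016, 0.0423]
ee_rot: [2.299, 2.14, -0.001]
force: [-0.6, -4.3, -0.3]
width: 0.005
```

```bash
cat > p.py <<'E'
from h import *
import sys
im,c,s=shot("wrist",sys.argv[1]);print(s["force"],s["position"],np.degrees(yaw(s)),s["width"])
O=np.array([.513,.2276,.0]);e=np.array([.072,.9974,0]);n=np.array([.9974,-.072,0])
print("fixture x,y",(s["position"]-O)@e,(s["position"]-O)@n)
E
python3 p.py w9
```

```text
[-0.58366974 -4.25034828 -0.29915676] [0.49772906 0.01600615 0.04226623] 85.88204936398381 0.004510038277001671
fixture x,y -0.21214321138514525 3.522046966103449e-06
```

View pics/w9.png

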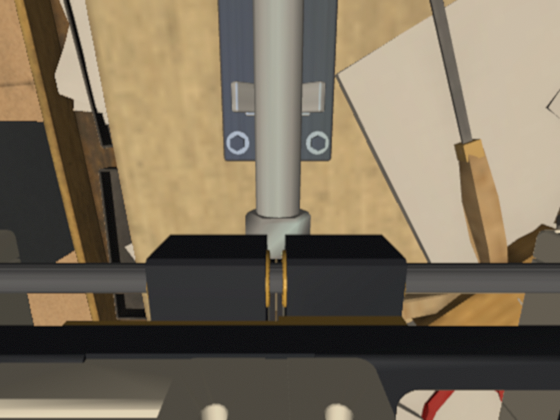

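apply_moves(targets=[1,0.01,0,0,0,1,0.01,0,0,0,1,0.01,0,0,0,1,0.01,0,0,0,1,0,0,0,0])

```text
clock: 14.2
position: [0.4989, 0.0315, 0.0423]
ee_rot: [2.3, 2.139, -0.001]
force: [-0.9, -5.9, -0.7]
width: 0.002
```

```bash
python3 p.py w10
```

```text
[-0.91980907 -5.94102886 -0.74687353] [0.49885177 0.03153007 0.04231533] 85.84897063672938 0.0019879136470551994
fixture x,y -0.19657882146675923 5.5908474303133524e-06
```

apply_moves(targets=[1,0.01,0,0,0,1,0.01,0,0,0,1,0.01,0,0,0,1,0.01,0,0,0,1,0.01,0,0,0,1,0,0,0,0])

```text
clock: 15.0
position: [0.5004, 0.0524, 0.0424]
ee_rot: [2.299, 2.141, -0.0]
force: [-0.9, -3.4, 2.3]
width: 0.003
```

```bash
python3 p.py w11
python3 - <<'E'
from h import *
im,_,_=shot("scene","s11");cv2.imwrite("pics/s11z.png",cv2.resize(im[220:320,100:300],None,fx=4,fy=4,interpolation=cv2.INTER_CUBIC))
E
```

```text
[-0.89591718 -3.41820873  2.33523556] [0.50041256 0.0523732  0.04239762] 85.9081392213143 0.0034862599865337256
fixture x,y -0.17567750894055426 6.161669731103059e-05
```

View pics/w11.png

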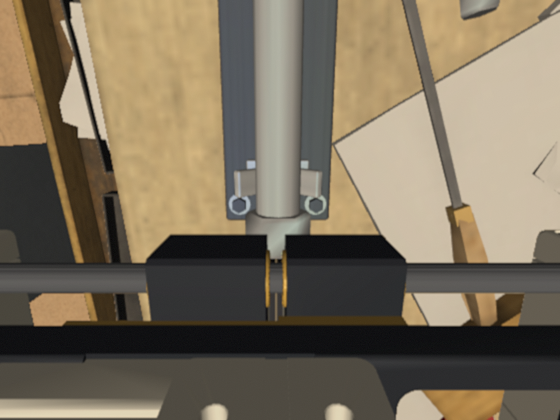

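View pics/s11z.png

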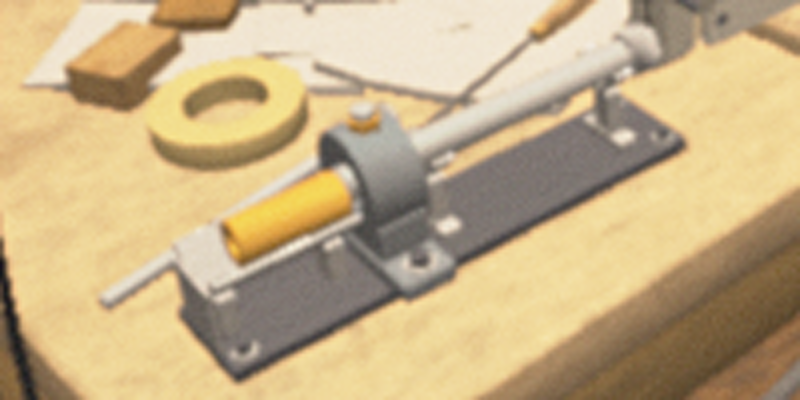

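apply_moves(targets=[1,0.006,0,0,0,1,0.006,0,0,0,1,0,0,0,0])

```text
clock: 15.48
position: [0.5007, 0.057, 0.0424]
ee_rot: [2.299, 2.14, -0.0]
force: [-0.8, -5.5, 3.0]
width: 0.006
```

```bash
python3 p.py w12
python3 - <<'E'
from h import *
im,_,_=shot("scene","s12");cv2.imwrite("pics/s12z.png",cv2.resize(im[240:310,140:270],None,fx=6,fy=6,interpolation=cv2.INTER_CUBIC))
E
```

```text
[-0.77360432 -5.54618422  3.01890677] [0.5007148  0.05700925 0.04237468] 85.89831692037404 0.0057915039575228994
fixture x,y -0.17103175253298075 2.927645864041641e-05
```

View pics/s12z.png

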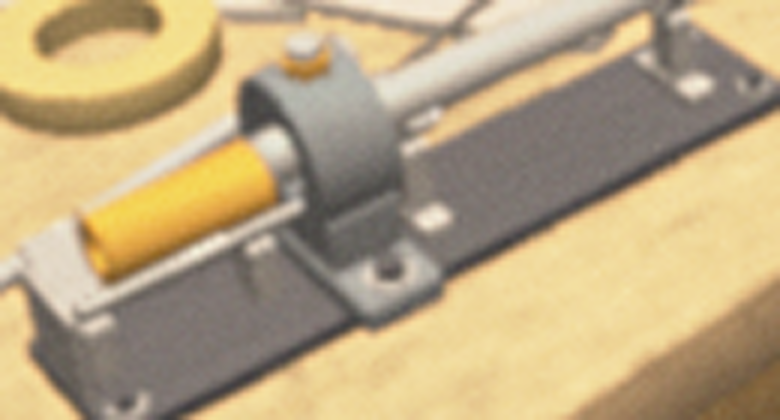

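View pics/w12.png

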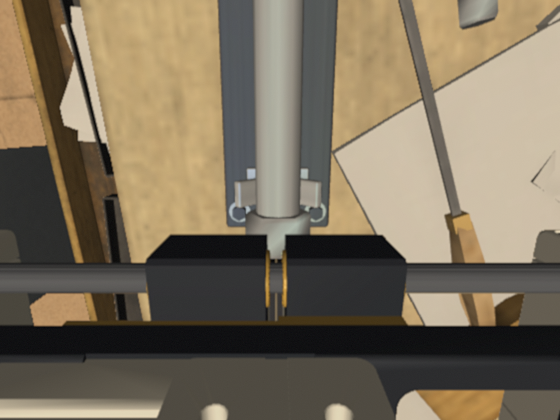

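Run:
```python
from h import *
plan([(.4996,.042,.0424,85.87,1),(.4996,.042,.14,85.87,2),(.5085,.1658,.14,85.87,3),(.5085,.1658,.044,85.87,3)],grip=.4)
```

```text
[0.4, -0.038, -0.0, -0.0, 0.0, 0.4, 0.0, -0.0, -0.122, 0.0, 0.4, 0.0, -0.0, -0.122, 0.0, 0.4, 0.104, -0.0, -0.0, 0.0, 0.4, 0.103, -0.0, -0.0, 0.0, 0.4, 0.104, -0.0, -0.0, 0.0, 0.4, -0.0, -0.0, 0.08, 0.0, 0.4, -0.0, -0.0, 0.08, 0.0, 0.4, -0.0, -0.0, 0.08, 0.0]
end [0.5085 0.1659 0.044 ] 85.9
```

apply_moves(targets=[1,-0.038,0,0,0.0,0.4,0.0,0,-0.122,0.0,0.4,0.0,0,-0.122,0.0,0.4,0.104,0,0,0.0,0.4,0.104,0,0,0.0,0.4,0.104,0,0,0.0,0.4,0,0,0,0,0.4,0,0,0.07,0.0,0.4,0,0,0.07,0.0,0.4,0,0,0,0])

```text
clock: 16.82
position: [0.5071, 0.1651, 0.0826]
ee_rot: [-2.299, -2.139, 0.006]
force: [0.4, -1.2, 0.4]
width: 0.6
```

```bash
python3 p.py w13
```

```text
[ 0.3798417  -1.23893204  0.36012724] [0.50714916 0.16514923 0.08255136] 85.8587722408388 0.600390545685005
fixture x,y -0.06270965720756558 -0.0013391773323743503
```

View pics/w13.png

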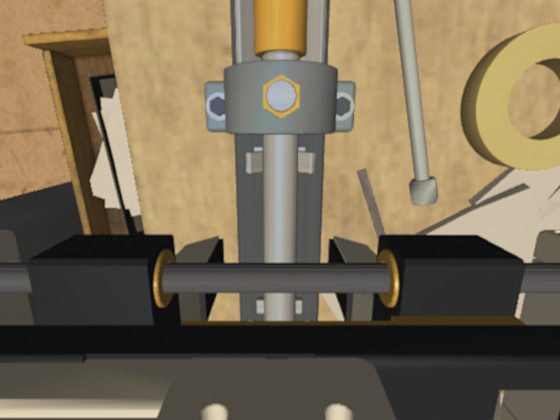

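The sleeve is fully out in the gutter, with the nose showing past the block at (281, 55). Shift 2.4 mm sideways, lower and grip.

apply_moves(targets=[0.4,0,0.006,0.05,0,0.4,0,0,0.05,0,1,0,0,0,0,1,0,0,0,0,1,0,0,0,0,1,0,0,0,0,1,0,0,0,0,1,0,0,0,0], grip_force=50)

```text
clock: 17.88
position: [0.5097, 0.1669, 0.0444]
ee_rot: [-2.297, -2.14, 0.002]
force: [-4.7, -0.9, 9.2]
width: 0.204
```

```bash
python3 p.py w14
```

```text
[-4.70310357 -0.91546949  9.16992923] [0.50967684 0.16688993 0.04439045] 85.95098433287734 0.20385939556429122
fixture x,y -0.060791491628815905 0.0010566089594198139
```

apply_moves(targets=[1,0,-0.002,-0.002,0,1,-0.015,0,0,0,1,-0.02,0,0,0,1,-0.02,0,0,0,1,-0.02,0,0,0,1,-0.02,0,0,0,1,-0.02,0,0,0,1,0,0,0,0])

```text
clock: 18.92
position: [0.5065, 0.119, 0.0447]
ee_rot: [2.3, 2.139, -0.002]
force: [-4.7, -3.2, 1.8]
width: 0.203
```

```bash
python3 p.py w15
python3 - <<'E'
from h import *
im,_,_=shot("scene","s15");cv2.imwrite("pics/s15z.png",cv2.resize(im[220:320,100:300],None,fx=4,fy=4,interpolation=cv2.INTER_CUBIC))
E
```

```text
[-4.74545921 -3.18317007  1.79449997] [0.50645421 0.11902969 0.04468907] 85.8323207209131 0.20341948344678265
fixture x,y -0.10875932075737758 0.0012882881440163555
```

View pics/w15.png

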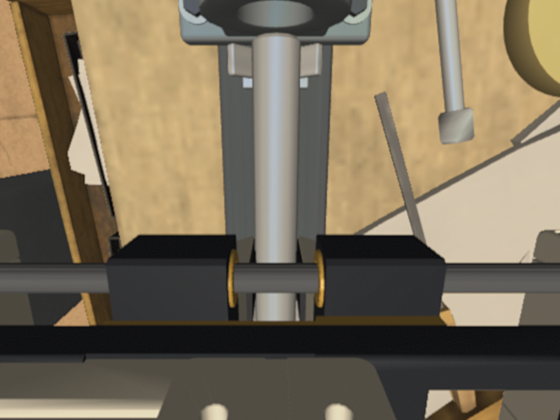

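View pics/s15z.png

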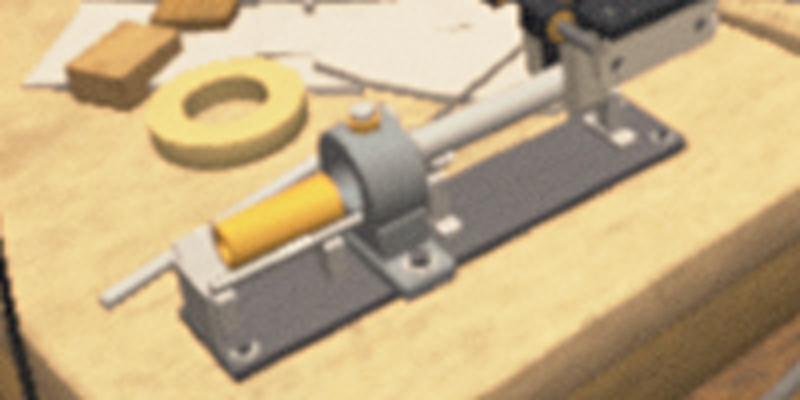

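The nose is back out of the bore (row 34) and the sleeve has stayed in the gutter. Lifting.

apply_moves(targets=[1,0,0,-0.01,0,1,0,0,-0.03,0,1,0,0,-0.07,0,1,0,0,-0.1,0,1,0,0,-0.1,0,1,0,0,0,0])

```text
clock: 19.77
position: [0.5093, 0.1212, 0.1722]
ee_rot: [2.297, 2.139, 0.01]
force: [-0.1, 0.5, -4.1]
width: 0.204
```

```bash
python3 p.py w16
python3 - <<'E'
from h import *
rodpitch("pics/w16.png",rows=(60,90,120,150,180,200,228),lim=(249,306))
p=eyes.camera_params("wrist");K=p["camera_matrix"];T=p["hand_eye"]
for row,z in((31,-.026),(34,-.026),(37,-.026)):
  d=T[:3,:3]@np.linalg.solve(K,[276,row,1]);print("nose x tool",T[0,3]+d[0]*(z-T[2,3])/d[2])
E
```

```text
[-0.14246631  0.48018177 -4.09834899] [0.50932599 0.12124745 0.17220321] 85.92679358973608 0.20442615453956461
fixture x,y -0.10634055912766618 0.003992926242507782
60 251.4 297.9 [ 0.094  -0.001  -0.0084]
90 251.0 305.2 [ 0.0793  0.0004 -0.0324]
120 254.0 304.3 [ 0.0687  0.0009 -0.0259]
150 254.2 303.7 [ 0.0569  0.0008 -0.0265]
180 254.9 303.2 [ 0.0446  0.0009 -0.0263]
200 255.1 302.6 [ 0.0361  0.0009 -0.0262]
228 255.3 302.0 [ 0.0239  0.0008 -0.0269]
slope dz/dx deg 8.362317281700433 yaw deg -1.1740780611361212
nose x tool 0.10068238890256556
nose x tool 0.09966772019128264
nose x tool 0.09864878953373146
```

View pics/w16.png

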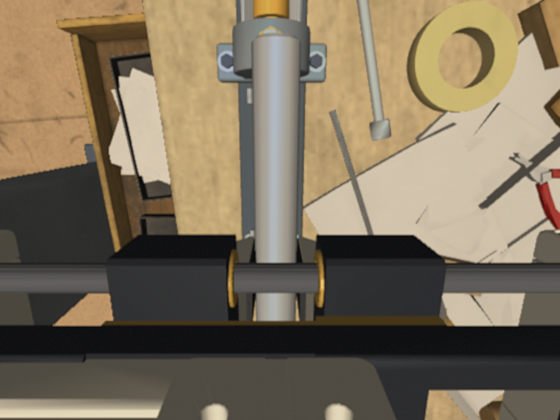

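Run:
```python
from h import *
plan([(.5432,-.3176,.15,6.3,9),(.5432,-.3176,.075,6.3,3)],grip=1)
```

```text
[1, -0.121, 0.018, 0.006, 0.098, 1, -0.117, 0.037, 0.006, 0.098, 1, -0.11, 0.054, 0.006, 0.098, 1, -0.1, 0.07, 0.005, 0.098, 1, -0.088, 0.085, 0.006, 0.099, 1, -0.074, 0.097, 0.005, 0.098, 1, -0.058, 0.108, 0.006, 0.099, 1, -0.04, 0.115, 0.005, 0.098, 1, -0.022, 0.12, 0.006, 0.099, 1, -0.0, 0.0, 0.062, -0.0, 1, -0.0, 0.0, 0.063, -0.0, 1, -0.0, 0.0, 0.062, -0.0]
end [ 0.5433 -0.3175  0.0751] 6.3
```

apply_moves(targets=[1,-0.121,0.018,0.006,0.098,1,-0.117,0.037,0.006,0.098,1,-0.11,0.054,0.006,0.098,1,-0.1,0.07,0.006,0.098,1,-0.088,0.085,0.006,0.099,1,-0.074,0.097,0.005,0.098,1,-0.058,0.108,0.005,0.099,1,-0.04,0.115,0.005,0.098,1,-0.022,0.12,0.006,0.099,1,0,0.0,0.06,0,1,0,0.0,0.06,0,1,0,0,0,0,1,0,0,0,0])

```text
clock: 21.45
position: [0.542, -0.3181, 0.1005]
ee_rot: [3.137, 0.172, -0.001]
force: [-0.2, 0.5, -3.3]
width: 0.207
```

```bash
python3 p.py w17
python3 - <<'E'
from h import *
im=cv2.imread("pics/w17.png");cv2.imwrite("pics/w17z.png",cv2.resize(im[0:240,220:335],None,fx=5,fy=2.5,interpolation=cv2.INTER_CUBIC))
E
```

```text
[-0.16347966  0.46033105 -3.28298945] [ 0.54203918 -0.31809816  0.10048013] 6.277301990194812 0.20720256531268272
fixture x,y -0.5421885218812811 0.06825394972069837
```

View pics/w17z.png

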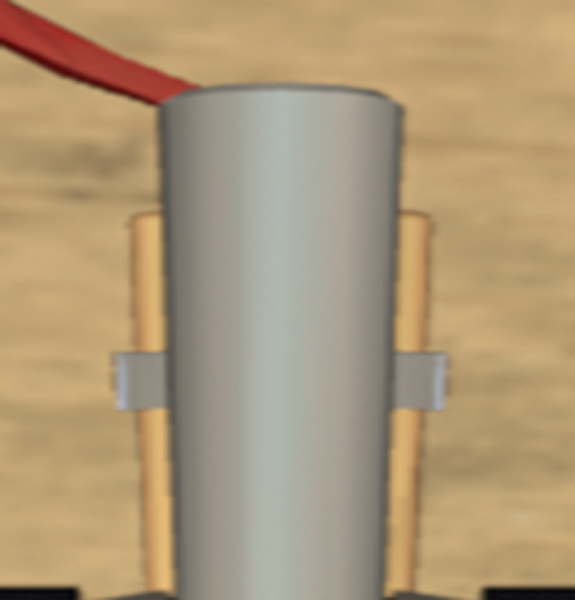

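Run:
```python
from h import *
rodpitch("pics/w17.png",rows=(50,70,100,185,210,228),lim=(245,308))
s=arm.observe();c=cam("wrist",s)
e=np.array([np.cos(np.radians(6.3)),np.sin(np.radians(6.3)),0])
cl=cast(c,(276,381/2.5),.063);re=cast(c,(276,212/2.5),.014);no=cast(c,(276,36),.1005+.0155+.010)
for n,p in(("clip",cl),("railend",re),("nose",no)):print(n,(p-s["position"])@e,p)
```

```text
50 251.1 300.0 [ 0.096  -0.0002 -0.0149]
70 251.3 299.7 [ 0.0883 -0.0002 -0.0155]
100 252.1 299.1 [ 0.0766 -0.0002 -0.0145]
185 253.2 297.6 [ 0.0401 -0.0002 -0.0156]
210 254.1 297.0 [ 0.0279 -0.0002 -0.0136]
228 254.1 296.9 [ 0.0195 -0.0002 -0.0151]
slope dz/dx deg -0.32097745675009304 yaw deg -0.0014247805747444801
clip 0.050406524828416975 [ 0.5924432  -0.31276067  0.063     ]
railend 0.09463857886035458 [ 0.63641019 -0.30792543  0.014     ]
nose 0.09870204348399324 [ 0.64043748 -0.30737414  0.126     ]
```

The rod is centred over the clip and the rail (all at zoom column about 281), level, with the nose 99 mm ahead of the rail's middle. Lowering to the lips now.

apply_moves(targets=[1,0,0,0.05,0,1,0,0,0.05,0,1,0,0,0.03,0,1,0,0,0,0], grip_force=60)

```text
clock: 22.0
position: [0.5414, -0.318, 0.0471]
ee_rot: [-3.137, -0.171, 0.003]
force: [-0.3, 0.9, -3.6]
width: 0.201
```

```bash
python3 p.py w18
python3 - <<'E'
from h import *
im=cv2.imread("pics/w18.png");cv2.imwrite("pics/w18z.png",cv2.resize(im[0:240,220:335],None,fx=5,fy=2.5,interpolation=cv2.INTER_CUBIC))
E
```

```text
[-0.26586619  0.89879686 -3.55921556] [ 0.54138308 -0.3180186   0.04714282] 6.249129606362778 0.20067764288307735
fixture x,y -0.5421564130043692 0.06759381920773207
```

View pics/w18z.png

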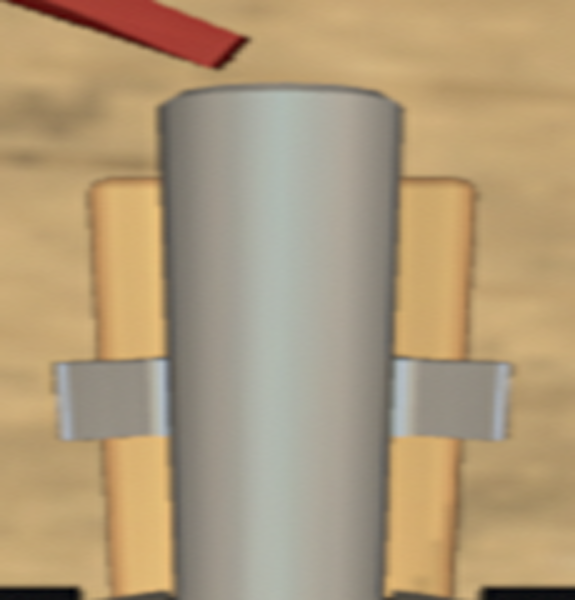

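apply_moves(targets=[1,0,0,0.0075,0,1,0,0.001,0.0075,0,1,0,0,0.0075,0,1,0,0,0.0075,0])

```text
clock: 22.55
position: [0.5431, -0.3187, 0.0374]
ee_rot: [3.136, 0.172, 0.004]
force: [-0.3, -0.0, 4.1]
width: 0.198
```

Run:
```python
from h import *
s=arm.observe();print(s["force"],s["ft_torque"],s["position"])
```

```text
[-0.29536172 -0.02284341  4.14893667] [ 0.24528832 -0.21508798  0.0955153 ] [ 0.54308207 -0.31869658  0.03739347]
```

apply_moves(targets=[1,0,0,0.0075,0,1,0,0,0.006,0,1,0,0,0.005,0,1,0,0,0,0])

```text
clock: 23.05
position: [0.542, -0.3182, 0.0304]
ee_rot: [-3.136, -0.171, -0.001]
force: [-5.4, 5.1, 18.9]
width: 0.2
```

```bash
python3 p.py w19
python3 - <<'E'
from h import *
s=arm.observe();print(s["force"],s["ft_torque"],s["position"])
rodpitch("pics/w19.png",rows=(45,60,70,130,200,210,228),lim=(245,308))
E
```

```text
[-5.44842904  5.14052403 18.86366915] [ 0.54199636 -0.31820638  0.03039808] 6.261086703468583 0.20014832881997086
fixture x,y -0.5422995431354654 0.06821902831997134
[-5.23704138  5.30319677 18.67030337] [1.19407212 1.28643737 0.05247168] [ 0.54196989 -0.3182152   0.03039056]
45 250.3 299.5 [ 0.0978 -0.0005 -0.0152]
60 251.1 299.1 [ 0.0926 -0.0004 -0.0131]
70 251.0 298.9 [ 0.0885 -0.0004 -0.014 ]
130 252.1 298.1 [ 0.0641 -0.0004 -0.0145]
200 253.3 297.1 [ 0.033  -0.0003 -0.0153]
210 253.4 296.9 [ 0.0283 -0.0004 -0.0153]
228 254.0 296.6 [ 0.0193 -0.0003 -0.0143]
slope dz/dx deg 0.6223760888621322 yaw deg -0.09615599963204266
```

View pics/w19.png

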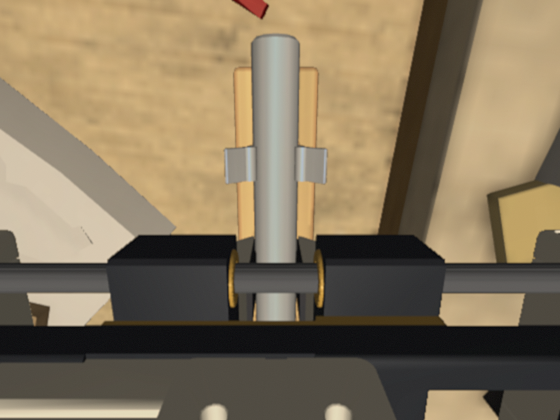

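apply_moves(targets=[1,0,0,0.004,0,1,0,0,0,0,1,0,0,-0.004,0,1,0,0,-0.003,0,1,0,0,0,0])

```text
clock: 23.72
position: [0.542, -0.3182, 0.0306]
ee_rot: [-3.136, -0.172, -0.0]
force: [-2.1, 3.7, 9.6]
width: 0.2
```

Run:
```python
from h import *
s=arm.observe();print(s["force"],s["ft_torque"],s["position"])
```

```text
[-2.06778376  3.74987096  9.59006711] [0.6839659  0.79477255 0.0349795 ] [ 0.54195418 -0.31818025  0.03055535]
```

apply_moves(targets=[0.4,0,0,0,0,0.4,0,0,0,0,0.4,0,0,0,0,0.4,0,0,0,0,0.4,0,0,-0.03,0,0.4,-0.03,0,-0.08,0,0.4,-0.08,0,-0.12,0,0.4,-0.1,0,-0.12,0,0.4,-0.08,0,-0.12,0,0.4,0,0,-0.12,0,0.4,0,0,-0.1,0,0.4,0,0,0,0])

```text
clock: 25.22
position: [0.4273, -0.3326, 0.3096]
ee_rot: [3.134, 0.171, 0.008]
force: [0.1, -0.2, -0.6]
width: 0.602
```

```bash
python3 p.py w20
python3 - <<'E'
from h import *
im=cv2.imread("pics/w20.png");cv2.imwrite("pics/w20z.png",cv2.resize(im[0:240,220:340],None,fx=5,fy=2.5,interpolation=cv2.INTER_CUBIC))
im,_,_=shot("scene","s20");cv2.imwrite("pics/s20z.png",cv2.resize(im[160:320,100:400],None,fx=2.6,fy=2.6,interpolation=cv2.INTER_CUBIC))
E
```

```text
[ 0.05265641 -0.2168937  -0.60080442] [ 0.4273357  -0.33260871  0.30955544] 6.238132980053746 0.6019752340818353
fixture x,y -0.5649199936948215 -0.04510654221101399
```

View pics/w20z.png

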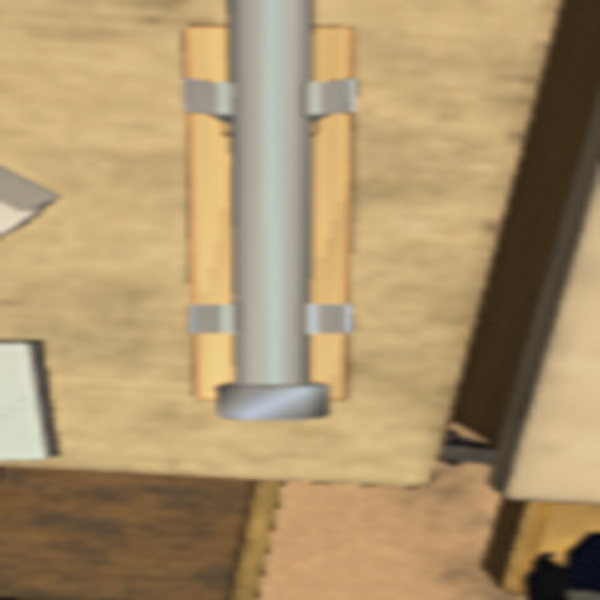

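View pics/s20z.png

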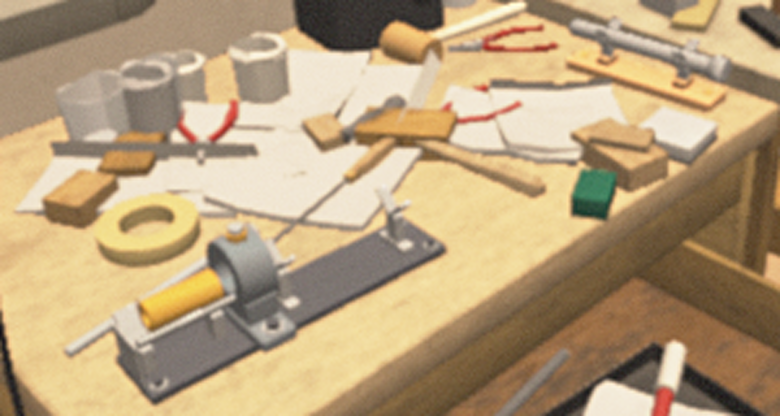

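Run:
```python
from h import *
for f in("pics/w2.png","pics/w20.png"):rodpitch(f,rows=(8,20,60,80,100,115,140),lim=(262,290))
im,_,_=shot("top","t20");cv2.imwrite("pics/t20z.png",cv2.resize(im[130:275,110:330],None,fx=3.5,fy=3.5,interpolation=cv2.INTER_CUBIC))
```

```text
8 267.4 284.8 [0.1974 0.     0.2555]
20 267.2 284.6 [ 1.84e-01 -1.00e-04  2.52e-01]
60 267.4 284.5 [ 1.406e-01 -1.000e-04  2.471e-01]
80 267.5 284.5 [1.183e-01 1.000e-04 2.436e-01]
100 267.6 283.7 [ 0.0972 -0.0004  0.26  ]
115 267.7 283.6 [ 0.0793 -0.0004  0.2595]
140 267.7 283.6 [ 0.0489 -0.0004  0.2531]
slope dz/dx deg -1.316871962988283 yaw deg 0.16576446421634558
8 265.3 282.9 [ 0.196  -0.0022  0.2511]
20 265.1 289.5 [0.1501 0.001  0.1346]
60 265.5 289.5 [0.1192 0.0012 0.1311]
80 266.0 289.2 [0.1043 0.0014 0.1368]
100 266.1 288.8 [0.0882 0.0013 0.1397]
115 266.2 288.6 [0.0754 0.0013 0.1387]
140 266.2 288.4 [0.0537 0.0012 0.1371]
slope dz/dx deg 33.65442776807597 yaw deg -1.2419241521115814
```

View pics/t20z.png

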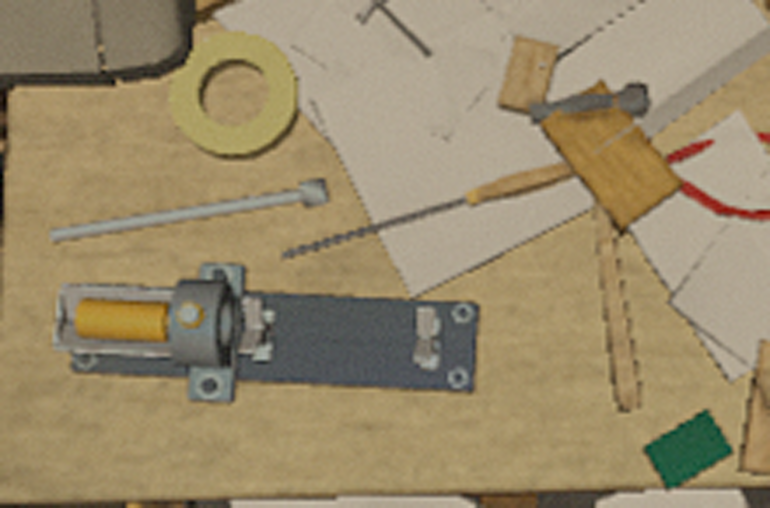

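Run:
```python
from h import *
rodpitch("pics/w20.png",rows=(8,20,60,80,100,115,140),lim=(262,286))
im=cv2.imread("pics/s20.png");a=im[160:205,310:390];b=cv2.imread("pics/s5.png")[160:205,310:390];o=cv2.imread("pics/scene0.png")[160:205,310:390]
cv2.imwrite("pics/cmp.png",cv2.resize(np.vstack([o,a]),None,fx=6,fy=6,interpolation=cv2.INTER_CUBIC))
```

```text
8 265.3 282.9 [ 0.196  -0.0022  0.2511]
20 265.1 282.7 [ 0.1825 -0.0024  0.2469]
60 265.5 282.7 [ 0.1402 -0.0023  0.2449]
80 266.0 282.7 [ 0.1192 -0.0019  0.2507]
100 266.1 283.7 [ 0.0947 -0.0012  0.2267]
115 266.2 282.5 [ 0.079  -0.002   0.2508]
140 266.2 282.4 [ 0.0493 -0.002   0.2449]
slope dz/dx deg 2.666635734275849 yaw deg -0.22821642422141106
```

View pics/cmp.png

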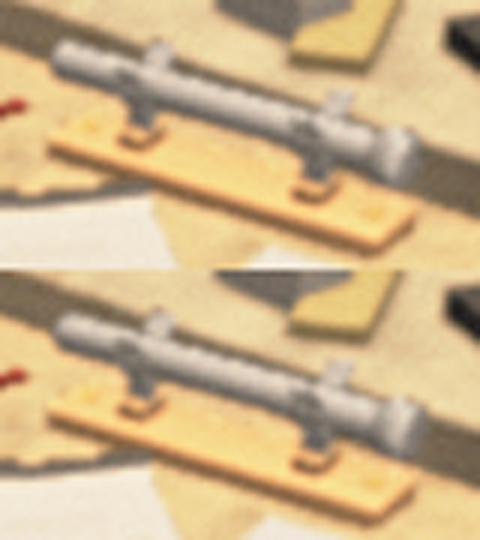

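In the before/after comparison the drift sits at the same height at both ends as at the start, in both clips and about 3 mm nearer the head end. Handing in.

Run:
```python
from cell import arm
print(arm.sign_off())
```

```text
the job is handed in; nothing more can be done
None
```

The sleeve is out of the bore and lies in the catch gutter, and the thick drift is back home in both rail clips. I handed the job in at about 25 s.

I lifted the drift from its clips, laid it in the two V rests and let go. Then I pushed on its head with the shut fingers, meeting about 3 to 6 N when I checked. After drawing the drift back out of the bore, I pressed it into the clips until it stopped moving, at about 19 N. A little more pressing did not move it further.

**What the last checks showed:**
- **Sleeve:** the top and scene pictures show it in the gutter, clear of the block.
- **Drift in the clips:** in the before/after scene pictures the drift sits at the same height at both ends as at the start. It is about 3 mm nearer the head end than it was; its mid-length was about 1 mm from the rail's middle just before I pressed it in.
- **Bystanders:** the thin drift, tape roll and wax block look unmoved in the last top picture; I did not measure them.

**One check disagreed:** my wrist-camera estimate of the drift's tilt and height in the clips was noisy. It gave 2.7 degrees, with one bad edge pick, and it read about 10 to 15 mm high on the starting picture too. I relied on the scene comparison and the height of the gripper at the end of the press, about 45 mm against the 46 mm expected.

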